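Clear the screwdriver from the cup carrier and lift the carrier level

TASK

The wooden carrier with two unglazed cups is to be checked from below, but someone has left a screwdriver standing in the hole in its carrying bar. Leaving the carrier standing on the bench, pull the screwdriver straight up out of the bar, stand it blade down in the clear plastic jug and let go of it; then take the carrier by the middle of its bar, lift it level about 10 cm clear of the bench with both cups still standing in it, and finish while holding it steady in the air. Do not tip the jug or push the other things on the bench about.

Things in the scene. Friction and masses are not known exactly. Their poses are not given: they have to be found in the camera images.
- carrier: Loose wooden cup carrier, 240 (x) x 150 (y) x 109 mm high, about 0.4 kg. Origin: centre of its underside; z up. 12 mm base board, lips up to 28 mm round the edge, a post at each end of x (216 mm apart inside) and a straight carrying bar along x over the middle: 26 mm wide (y), z = 85 to 109 mm, free underneath. A vertical 10 mm round hole goes through the bar's middle.
- carrier_grip (a point): Middle of the carrying bar (on the hole's axis, 97 mm above the carrier's underside, 12 mm below the bar's top); axes as the carrier's. The balanced place to grip the bar, across its 26 mm width (fingers closing along the carrier's y), once the screwdriver is out.
- screwdriver: Loose screwdriver, 190 mm, 70 g. Its y axis runs from tip to handle; origin half-way along but 13 mm off its axis (axis at its z = +13 mm). Handle up to 26 mm across, y = 0 to 95 mm; round blade 7 mm across, y = -95 to 0. Starts upright, blade down through the hole in the carrier's bar, handle's foot on the bar, tip about 14 mm above the bench; free to be pulled straight up.
- screwdriver_handle (a point): Point on the screwdriver's axis in its handle, 60 mm from the handle's foot and 155 mm from the blade's tip: a good place to grip. 35 mm of handle lie beyond it.
- screwdriver_tip (a point): Tip of the screwdriver's blade, on its axis.
- jug: Loose see-through whitish plastic measuring jug, open at the top, 135 mm high, about 120 mm wide, 0.4 kg, handle at its -y, spout at its +y. Origin on its underside, z up.
- jug_mouth (a point): Centre of the jug's open mouth, at rim height, 135 mm above the bench. The mouth is clear for at least 40 mm all round this point.
- jug_floor (a point): Centre of the jug's inner floor, 6 mm above its underside, straight below jug_mouth; the floor is about 40 mm in radius.
- cup_large: Loose unglazed cup, 68 mm wide, 62 mm high, standing in one half of the carrier, about 65 mm from its middle. Origin: centre of its underside, z up.
- cup_small: Loose unglazed cup, 62 mm wide, 55 mm high, standing in the other half of the carrier. Origin: centre of its underside, z up.
- tub: Bystander: plastic tub, 88 mm wide, 66 mm high, origin at the centre of its underside. Leave alone.
- tape_roll: Bystander: roll of masking tape lying flat, 100 mm wide, 25 mm high, origin at the centre of its underside. Leave alone.
- plug: Bystander: small plaster plug, 30 mm wide, 28 mm high, origin at the centre of its underside. Leave alone.
Things that resemble listed ones, but are neither listed nor needed, are in the scene too. What is shaped like the screwdriver but green is not meant.

How it is judged:
By the outcome, as a careful person would: the job done as asked, in the order asked, and still so for the second after the job is handed in, while the arm keeps its last pose, push and grip.
It also fails if it takes over 64 s, if anything falls off the work surface, if the arm or the gripper's body presses on something with over 40 N, if the wrist force passes 120 N, or if a joint passes its speed limit or range.

ROBOT

A 6-joint arm with a two-finger parallel gripper is mounted at the origin on a cart in front of the work surface, level with it; the furniture and walls round the work are solid. World frame = base frame: x ahead of the robot, y to its left, z up, the work surface at z = 0. Lengths are in m, angles in rad, forces in N, time in s.
With the tool pointing down it reaches from about 0.35 to 0.975 m from the base axis. Payload 4.9 kg.
Tool frame: the origin (TCP) lies between the finger pads; the fingertips stand 25 mm ahead of it and the grasp point (between the pads) lies 6 mm ahead of it (manip.tcp_to_tips is the z of the fingertips in the tool frame, in m); z points along the fingers, y is the line along which they close (so a half turn about z gives the same grasp; the last joint's range is limited). The gripper opens to 85 mm and grips with 20 to 120 N. Pads are 22 mm wide; open, the fingers measure 114 mm over their backs; the gripper's body (76 mm by 85 mm) begins 54 mm behind the grasp point. The pads swing forward as they close: fully open they stand 13 mm farther back than shut.
Start: joints at [-1.25, 0.053, 1.613, -0, 1.476, -0.119], TCP at [0.266, -0.566, 0.256] pointing down, gripper open.
Joint ranges: [-3.01, 3.01], [-1.01, 2.22], [0.06, 2.58], [-1.02, 4.17], [0.09, 2.62], [-3.14, 3.14]. Speed limits (rad/s): [2.57, 2.57, 3.14, 3.14, 3.14, 3.14].

INTERFACE

Orientations are given as a unit quaternion [w, x, y, z].
In Python, from plant import manip gives the robot as it stands. The module is installed in compiled form; this text tells all that it offers.
- The arm moves only by the tool arm_command, never from a script. Its argument "moves" is a list of rows, each a list of 3 entries, a list of its own where there are three numbers: the opening, from -1 (shut) to 1 (fully open), then the shift along the tool's x, y, z in units of 0.15 m (1.0 is 0.15 m), then the turn about the tool's z in units of 2 pi rad (1.0 is 2 pi rad). A call has 1 to 20 rows; each row is the pose to reach, as a shift and turn from the pose commanded when the call began, along the tool's axes at that moment, turning the shorter way round; what a row does not reach only later rows make up. A row lasts 1/12 s, in which the tool goes at most 41.7 mm and 7.16 degrees, less where a joint would pass 70% of its speed; a pose out of reach is approached as far as the arm can. A call with a number of a shift or a turn outside -1 to 1 is refused whole. A call with a gripper value outside its range is refused whole. The fingers move at their own pace and stop on an object; the grip force is fixed at half the most. Time passes only in rows, so rows that repeat a pose let the fingers close. It gives the time, the measured TCP pose, the force, the opening and the grip force at its end, in the units of the state.
- manip.state(): the state, without advancing time (a new reading comes with each control period).
- manip.grab_frame(name): name is "scene" or "top" or "wrist"; returns a dict with "frame" (480x640x3 uint8, red, green, blue), "fx", "fy", "cx", "cy" (pixels), "R" (3x3) and "t" (3): a world point X has camera coordinates R X + t. Camera axes: x right, y down, z forward; pixel columns grow to the right and rows downward; lengths in m; the calibration is good to about 2 mm. A picture is of the moment at which its call begins. There is no depth.
- manip.job_done(): hands the job in; it is judged then, once.
Trained networks look in a picture, given as the dict that the camera call returned (one of the last four; its "shot" number tells which), for a name from the list of things; names that differ only in an ending like _2 or _b are one class to them, and where a whole thing is asked for, a point or a joint stands for the part that bears it (a point fixed in the world has none). Each returns a list of dicts, best first, with "confidence" (0 to 1); they miss things now and then, are a little off and sometimes report something else, mostly with a low value. They report only what shows in the picture. A call takes as long as a camera call. They do not tell look-alikes from the thing itself.
- manip.search_frame(picture, target): "extent" ([left, top, right, bottom] in pixels, round what is visible of it).
The state is a dict: "time": time; "joint_pos": joint angles; "joint_vel": joint speeds; "joint_efforts": joint torques, N m; "tool_pos": TCP position; "tool_rot": TCP orientation; "contact_force": force on the tool from outside, world axes, zero at the start; "ft_torque": the same for the moment, N m; "gripper_width": opening from 0.0 (shut) to 1.0 (fully open); "grasp_force": force on a finger pad.
Only numpy, scipy, OpenCV 4.12 (cv2) and the standard library are available. Lean on these libraries where they do the work, as an engineer would, in place of code of your own. Each camera call takes 0.05 s, during which the arm holds its last target. There are 200 camera calls.

## Working session

There is one attempt and no reset: what is moved stays moved. The work goes in short steps, Python scripts to look and compute and a tool call to move; the robot and the scene stay as the last step left them, time stands still between calls to the robot, and variables do not carry over. Pictures are saved under pics/ and viewed, at most 10 in all, crops included, and the job is handed in when it is done.

Besides the shell and the picture viewer there is one more tool, called after ">>>" in YAML: its name, and indented under it one key for each argument. arm_command: Moves the arm, as the interface text tells. Shifts and turns lie within -1 to 1; 1 stands for 0.15 m of shift or 2 pi rad of turn. Its arguments: {"type":"object","properties":{"moves":{"type":"array"}},"required":["moves"]}

```bash
mkdir -p pics; cat > h.py <<'E'
import numpy as np, cv2, pickle
from plant import manip
def snap(cam,names=(),save=None):
    f=manip.grab_frame(cam)
    if save: cv2.imwrite('pics/'+save,f['frame'][:,:,::-1])
    d={}
    for n in names:
        r=manip.search_frame(f,n); d[n]=r
        print(cam,n,[(np.round(q['extent']).astype(int).tolist(),round(q['confidence'],2)) for q in r[:3]])
    return f,d
def C(f): return -np.array(f['R']).T@np.array(f['t'])
def ray(f,u,v):
    d=np.array(f['R']).T@np.array([(u-f['cx'])/f['fx'],(v-f['cy'])/f['fy'],1]); return d/np.linalg.norm(d)
def onz(f,u,v,z):
    c=C(f);d=ray(f,u,v);return c+d*(z-c[2])/d[2]
def proj(f,X):
    p=np.array(f['R'])@np.array(X)+np.array(f['t']);return np.array([f['fx']*p[0]/p[2]+f['cx'],f['fy']*p[1]/p[2]+f['cy']])
def tri(fs,uvs):
    A=np.zeros((3,3));b=np.zeros(3)
    for f,(u,v) in zip(fs,uvs):
        d=ray(f,u,v);P=np.eye(3)-np.outer(d,d);A+=P;b+=P@C(f)
    return np.linalg.solve(A,b)
E
python3 - <<'E'
from h import *
N=['carrier','screwdriver','jug','cup_large','cup_small','tub','tape_roll','plug']
s=manip.state();print(s)
for c in ('scene','top'):
    f,d=snap(c,N,c+'0.png');print(C(f),np.round(ray(f,320,240),3),f['fx'])
E
```

```text
{'time': 0.0, 'joint_pos': array([-1.25001154e+00,  5.33538684e-02,  1.61434675e+00, -1.42009270e-05,
        1.47600840e+00, -1.18997026e-01]), 'joint_vel': array([ 0.00095541,  0.00067719,  0.00059669, -0.00047126,  0.0008827 ,
        0.00228843]), 'joint_efforts': array([-4.67376067e-04, -3.93671966e+01, -3.70179749e+01, -1.13061001e-04,
        6.93050111e-03,  6.14847224e-06]), 'tool_pos': array([ 0.26589831, -0.56495884,  0.25503332]), 'tool_rot': array([-1.05208939e-03,  9.75920556e-01,  2.18123701e-01, -1.13615042e-04]), 'contact_force': array([-0.846316  , -0.73855786, -0.07957704]), 'ft_torque': array([ 0.03392421, -0.01783205, -0.0187108 ]), 'grasp_force': 0.0, 'gripper_width': 0.9997018633063183}
scene carrier [([346, 190, 468, 314], 0.94)]
scene screwdriver [([367, 243, 386, 319], 0.8), ([399, 181, 415, 259], 0.69), ([347, 190, 465, 314], 0.51)]
scene jug [([216, 297, 300, 403], 0.85)]
scene cup_large [([407, 248, 425, 280], 0.95), ([399, 182, 410, 259], 0.65)]
scene cup_small [([374, 214, 400, 247], 0.67)]
scene tub [([323, 182, 363, 227], 0.85)]
scene tape_roll [([223, 241, 274, 283], 0.89)]
scene plug [([176, 315, 190, 333], 0.73)]
[0.05566562 0.49858287 0.80145404] [ 0.551 -0.513 -0.658] 561.3185309921756
top carrier [([357, 207, 448, 331], 0.92)]
top screwdriver [([404, 260, 417, 275], 0.56)]
top jug [([192, 252, 271, 311], 0.62)]
top cup_large [([385, 287, 419, 314], 0.58)]
top cup_small [([400, 231, 427, 257], 0.84), ([191, 253, 270, 313], 0.25)]
top tub [([391, 165, 435, 203], 0.67), ([280, 155, 321, 200], 0.67)]
top tape_roll [([281, 155, 318, 197], 0.59)]
top plug [([212, 191, 228, 204], 0.46)]
[ 0.51597625 -0.00958519  1.36552551] [ 0.082 -0.    -0.997] 590.7192012833419
```

View pics/scene0.png

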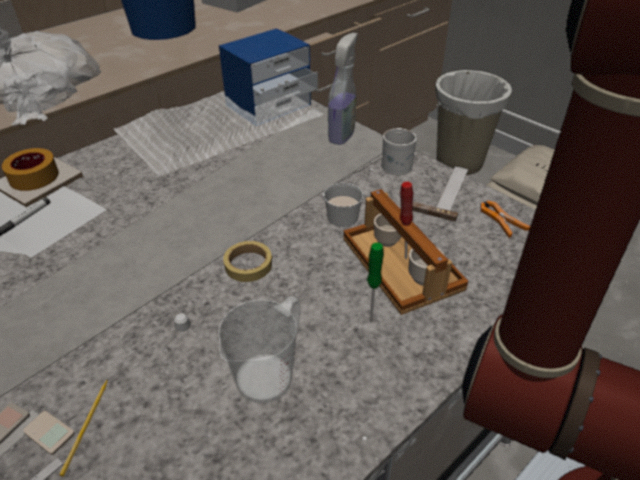

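View pics/top0.png

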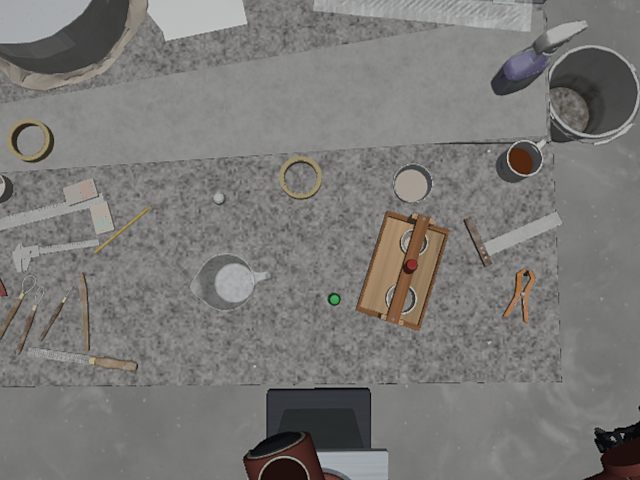

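The scene picture shows the red screwdriver in the carrier at (406,203) and a green look-alike standing at (375,265), with the jug at (258,350). In the top picture they are at (411,266), (334,299) and (225,282); the carrier's bar runs from (424,218) to (396,322).

```bash
python3 - <<'E'
from h import *
fs,_=snap('scene'); ft,_=snap('top')
pickle.dump((fs,ft),open('f0.pkl','wb'))
def blob(f,lo,hi,roi):
    x0,y0,x1,y1=roi; h=cv2.cvtColor(f['frame'],cv2.COLOR_RGB2HSV)[y0:y1,x0:x1]
    h=h.copy();h[...,0]=(h[...,0].astype(int)+90)%180
    m=cv2.inRange(h,lo,hi);v,u=np.nonzero(m);u=u+x0;v=v+y0
    return u,v
for nm,lo,hi,rs,rt in (('red',(80,150,50),(94,255,255),(395,175,418,232),(398,255,424,280)),('green',(130,120,40),(170,255,255),(360,235,392,300),(322,286,347,312))):
    for f,r in((fs,rs),(ft,rt)):
        u,v=blob(f,lo,hi,r);print(nm,len(u),u.mean(),v.mean(),u.min(),u.max(),v.min(),v.max())
        if f is ft:
            for z in(.169,.2): print(z,onz(f,u.mean(),v.mean(),z))
for n,p,z in (('barA',(424,218),.109),('barB',(397,322),.109),('jugrim',(224.5,282),.135),('jugfloor',(235,283),.006),('tub',(413,184),.066)):
    print(n,onz(ft,*p,z))
a=ft['frame'][195:340,340:470,::-1]; b=ft['frame'][235:330,180:290,::-1]
a=cv2.resize(a,None,fx=4,fy=4,interpolation=2)[:580]; b=cv2.resize(b,(330,285),interpolation=2)
o=np.zeros((580,800,3),np.uint8);o[:,:520]=a;o[:285,520:]=b[:,:280]
s=fs['frame'][290:410,210:305,::-1];s=cv2.resize(s,None,fx=2.4,fy=2.4,interpolation=2);o[290:290+s.shape[0],550:550+s.shape[1]]=s
cv2.imwrite('pics/crop.png',o)
E
```

```text
red 393 406.2849872773537 202.42748091603053 401 411 182 224
red 78 411.0 264.14102564102564 403 416 260 273
0.169 [ 0.56423366 -0.19411396  0.169     ]
0.2 [ 0.56298339 -0.18933312  0.2       ]
green 526 375.1444866920152 264.287072243346 368 382 242 287
green 102 333.95098039215685 298.87254901960785 328 339 294 304
0.169 [ 0.4953748  -0.03718991  0.169     ]
0.2 [ 0.49590855 -0.03647471  0.2       ]
barA [ 0.66531319 -0.23315138  0.109     ]
barB [ 0.44457288 -0.1713928   0.109     ]
jugrim [0.53154439 0.18902965 0.135     ]
jugfloor [0.53069355 0.18577305 0.006     ]
tub [ 0.74673085 -0.21789101  0.066     ]
```

View pics/crop.png

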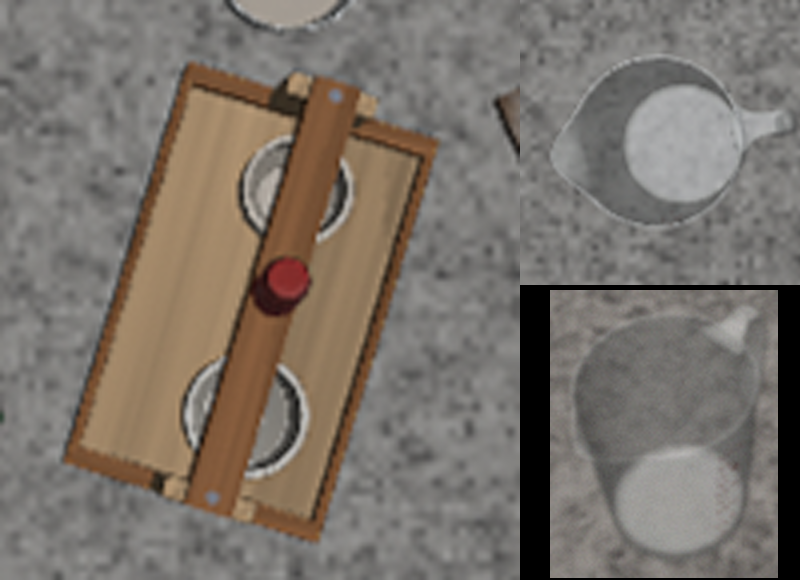

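The crop shows the handle top at top-view pixel (412.2,264.8), the bar screws at (424,219) and (393,319.2), and the jug mouth centred at about (225,281.7) with its spout at +y.

```bash
python3 - <<'E'
from h import *
from scipy.spatial.transform import Rotation as R
fs,ft=pickle.load(open('f0.pkl','rb'))
A=onz(ft,424,219,.109);B=onz(ft,393,319.25,.109)
h=onz(ft,412.2,264.75,.204);print(A,B,(A+B)/2,h,np.linalg.norm(A-B),np.arctan2(*(A-B)[1::-1]))
E1=onz(ft,424.5,215.5,.109);E2=onz(ft,393.2,324,.109);print((E1+E2)/2,np.arctan2(*(E1-E2)[1::-1]),np.linalg.norm(E1-E2))
for q in((189,64),(438,145),(66,460),(318,540)): print('lip',onz(ft,340+q[0]/4,195+q[1]/4,.028))
# scene: axis row check
for z in(.109,.204): print(proj(fs,[h[0],h[1],z]),proj(fs,[*((A+B)/2)[:2],z]))
s=manip.state();w,x,y,z=s['tool_rot'];print(R.from_quat([x,y,z,w]).as_matrix().round(3))
E
```

```text
[ 0.66315778 -0.23310624  0.109     ] [ 0.45041662 -0.16303026  0.109     ] [ 0.5567872  -0.19806825  0.109     ] [ 0.5616046  -0.19105744  0.204     ] 0.22398536951666853 -0.31820234215021115
[ 0.5555706  -0.19881057  0.109     ] -0.2993174408957802 0.24096516980452914
lip [ 0.69162806 -0.16395233  0.028     ]
lip [ 0.64415239 -0.30506219  0.028     ]
lip [ 0.46757303 -0.09100289  0.028     ]
lip [ 0.42168818 -0.23213143  0.028     ]
[402.42040598 222.78787381] [406.69057703 222.34374121]
[407.13153539 182.5879266 ] [411.65683683 182.15145036]
[[ 0.905  0.426 -0.   ]
 [ 0.426 -0.905  0.   ]
 [-0.    -0.    -1.   ]]
```

>>> arm_command:
  moves:
    - [1,[0.25,-0.12,-0.2],0]
    - [1,[0.5,-0.24,-0.3],0]
    - [1,[0.75,-0.36,-0.4],0]
    - [1,[0.94,-0.47,-0.43],0]
    - [1,[0.94,-0.47,-0.43],0]
    - [1,[0.94,-0.47,-0.43],0]

```text
time: 1.5
tool_pos: [0.3652, -0.4404, 0.3223]
tool_rot: [0.001, 0.976, 0.22, 0.0]
contact_force: [-0.7, 0.3, -0.4]
gripper_width: 1.0
grasp_force: 0.0
```

>>> arm_command:
  moves:
    - [1,[0.25,-0.12,0],0]
    - [1,[0.5,-0.24,0],0]
    - [1,[0.75,-0.36,0],0]
    - [1,[0.94,-0.47,0],0]
    - [1,[0.94,-0.47,0],0]
    - [1,[0.94,-0.47,0],0]

```text
time: 2.0
tool_pos: [0.4612, -0.3178, 0.3198]
tool_rot: [-0.0, 0.976, 0.219, -0.001]
contact_force: [-0.1, -0.4, -0.0]
gripper_width: 1.002
grasp_force: 0.0
```

>>> arm_command:
  moves:
    - [1,[0.2,-0.1,0],0.017]
    - [1,[0.4,-0.2,0],0.034]
    - [1,[0.6,-0.3,0],0.051]
    - [1,[0.8,-0.4,0],0.068]
    - [1,[0.94,-0.47,0],0.085]
    - [1,[0.94,-0.47,0],0.103]
    - [1,[0.94,-0.47,0],0.12]
    - [1,[0.94,-0.47,0],0.12]
    - [1,[0.94,-0.47,0],0.12]
    - [1,[0.94,-0.47,0],0.12]

```text
time: 2.83
tool_pos: [0.5583, -0.1956, 0.3204]
tool_rot: [0.0, 0.988, -0.156, -0.0]
contact_force: [-0.8, 0.5, -0.1]
gripper_width: 1.007
grasp_force: 0.0
```

```bash
python3 - <<'E'
from h import *
from scipy.spatial.transform import Rotation as R
f,d=snap('wrist',['screwdriver','carrier'],'w1.png');s=manip.state();print(s['time'],s['tool_pos'],s['joint_pos'].round(2))
M=R.from_quat(np.roll(s['tool_rot'],-1)).as_matrix();print(M.round(3),C(f),ray(f,320,240))
print(proj(f,s['tool_pos']+M@[0,0,.15]))
for z in(.109,.204): print(z,proj(f,[.5616,-.191,z]),proj(f,[.556,-.198,z]))
pickle.dump(f,open('w1.pkl','wb'))
E
```

```text
wrist screwdriver [([143, 270, 218, 360], 0.85), ([293, 194, 330, 249], 0.77)]
wrist carrier [([244, 64, 393, 322], 0.85), ([0, 258, 82, 399], 0.31)]
2.9833 [ 0.55847507 -0.19481156  0.32067241] [-0.46 -0.06  1.62 -0.    1.58  1.42]
[[ 0.951 -0.309 -0.   ]
 [-0.309 -0.951 -0.   ]
 [-0.     0.    -1.   ]] [ 0.63852336 -0.22191007  0.43791753] [-0.31569732  0.0988255  -0.94369949]
[317.33046196 228.61888609]
0.109 [312.52812041 206.34602187] [321.69865848 209.70732429]
0.204 [310.29357908 241.00792468] [322.77871833 245.43631993]
```

View pics/w1.png

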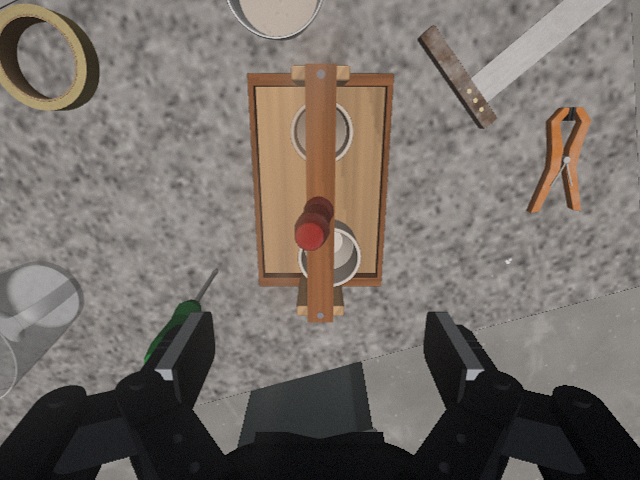

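The wrist view shows the red handle leaning slightly, with its top at (311,235) and foot at (319,207). The bar runs straight down the image at x≈320, so the gripper yaw is right. I'll go down and grip.

>>> arm_command:
  moves:
    - [1,[0,-0.01,0.15],0]
    - [1,[0,-0.01,0.3],0]
    - [1,[0,-0.01,0.45],0]
    - [1,[0,-0.01,0.6],0]
    - [1,[0,-0.01,0.75],0]
    - [1,[0,-0.01,0.87],0]
    - [1,[0,-0.01,0.95],0]
    - [1,[0,-0.01,0.97],0]
    - [1,[0,-0.01,0.97],0]
    - [1,[0,-0.01,0.97],0]
    - [1,[0,-0.01,0.97],0]

```text
time: 3.9
tool_pos: [0.5602, -0.1931, 0.1772]
tool_rot: [0.0, 0.988, -0.156, 0.001]
contact_force: [0.5, 0.4, -0.2]
gripper_width: 0.997
grasp_force: 0.0
```

>>> arm_command:
  moves:
    - [-1,[0,0,0],0]
    - [-1,[0,0,0],0]
    - [-1,[0,0,0],0]
    - [-1,[0,0,0],0]
    - [-1,[0,0,0],0]
    - [-1,[0,0,0],0]
    - [-1,[0,0,0],0]
    - [-1,[0,0,0],0]
    - [-1,[0,0,0],0]
    - [-1,[0,0,0],0]
    - [-1,[0,0,0],0]
    - [-1,[0,0,0],0]
    - [-1,[0,0,0],0]
    - [-1,[0,0,0],0]

```text
time: 5.07
tool_pos: [0.5593, -0.1932, 0.1756]
tool_rot: [0.001, 0.988, -0.156, 0.0]
contact_force: [-1.7, -5.4, 2.8]
gripper_width: 0.286
grasp_force: 59.1
```

```bash
python3 - <<'E'
from h import *
f,d=snap('scene',['screwdriver'],None);cv2.imwrite('pics/s2.png',cv2.resize(f['frame'][130:330,310:510,::-1],(600,600),interpolation=2));s=manip.state();print(s)
E
```

```text
scene screwdriver [([402, 183, 417, 260], 0.77), ([366, 243, 383, 318], 0.76)]
{'time': 5.1667, 'joint_pos': array([-4.57777158e-01,  3.65343205e-02,  1.76733661e+00, -1.15745800e-03,
        1.33708279e+00,  1.42749320e+00]), 'joint_vel': array([-6.47024806e-04, -3.16829873e-04,  3.78535594e-04, -5.57278340e-05,
       -6.84269122e-04,  7.87284883e-04]), 'joint_efforts': array([ 3.11048247e+00, -3.54896021e+01, -3.37371182e+01,  1.64689142e+00,
        1.34260417e-01, -2.02856441e-03]), 'tool_pos': array([ 0.55926525, -0.19314337,  0.17563467]), 'tool_rot': array([ 6.32373997e-04,  9.87684452e-01, -1.56457674e-01,  1.38466257e-04]), 'contact_force': array([-2.39163727, -4.55315973,  2.70105139]), 'ft_torque': array([-1.02275355e+00,  4.15197635e-01, -3.13940200e-04]), 'grasp_force': 59.139875415712595, 'gripper_width': 0.2891879802687403}
```

View pics/s2.png

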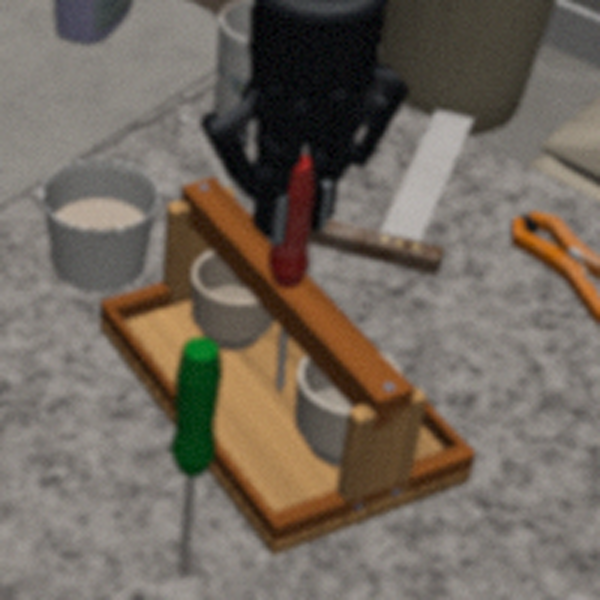

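The crop shows the red handle upright between the fingers. The side force of about 5 N means the blade is pressing on the hole, so I'll shift that way to relieve it and start pulling up.

>>> arm_command:
  moves:
    - [-1,[-0.005,0.01,0],0]
    - [-1,[-0.007,0.02,0],0]
    - [-1,[-0.007,0.02,0],0]
    - [-1,[-0.007,0.02,0],0]
    - [-1,[-0.007,0.02,0],0]

```text
time: 5.58
tool_pos: [0.5579, -0.1943, 0.1756]
tool_rot: [-0.001, 0.988, -0.156, 0.001]
contact_force: [2.1, 2.9, 3.0]
gripper_width: 0.287
grasp_force: 58.1
```

```bash
python3 - <<'E'
from h import *
s=manip.state();print([s[k].round(2) for k in('contact_force','ft_torque')],s['tool_pos'])
E
```

```text
[array([2.15, 2.92, 3.03]), array([ 0.57, -0.48,  0.  ])] [ 0.55785743 -0.19425735  0.17555063]
```

>>> arm_command:
  moves:
    - [-1,[0.003,-0.008,0],0]
    - [-1,[0.003,-0.008,0],0]
    - [-1,[0.003,-0.008,-0.03],0]
    - [-1,[0.003,-0.008,-0.08],0]
    - [-1,[0.003,-0.008,-0.14],0]
    - [-1,[0.003,-0.008,-0.21],0]
    - [-1,[0.003,-0.008,-0.28],0]
    - [-1,[0.003,-0.008,-0.36],0]
    - [-1,[0.003,-0.008,-0.45],0]
    - [-1,[0.003,-0.008,-0.55],0]
    - [-1,[0.003,-0.008,-0.65],0]
    - [-1,[0.003,-0.008,-0.75],0]
    - [-1,[0.003,-0.008,-0.85],0]
    - [-1,[0.003,-0.008,-0.95],0]
    - [-1,[0.003,-0.008,-1],0]
    - [-1,[0.003,-0.008,-1],0]
    - [-1,[0.003,-0.008,-1],0]

```text
time: 7.0
tool_pos: [0.5581, -0.1942, 0.3257]
tool_rot: [0.0, 0.988, -0.156, 0.0]
contact_force: [-0.4, -0.3, -1.3]
gripper_width: 0.283
grasp_force: 58.8
```

>>> arm_command:
  moves:
    - [-1,[0,0,-0.15],0]
    - [-1,[0,0,-0.3],0]
    - [-1,[0,0,-0.35],0]
    - [-1,[0,0,-0.35],0]
    - [-1,[0,0,-0.35],0]

```text
time: 7.42
tool_pos: [0.558, -0.1941, 0.3768]
tool_rot: [-0.0, 0.988, -0.156, -0.001]
contact_force: [-0.7, 0.2, -1.1]
gripper_width: 0.282
grasp_force: 58.9
```

```bash
python3 - <<'E'
from h import *
f,d=snap('scene',['screwdriver','carrier'],None);g,_=snap('top',['jug'],None);cv2.imwrite('pics/s3.png',cv2.resize(f['frame'][80:330,280:530,::-1],(600,600),interpolation=2));s=manip.state();print(s['time'],s['tool_pos'],s['contact_force'],s['gripper_width'])
print(proj(f,s['tool_pos']-[0,0,.161]))
E
```

```text
scene screwdriver [([411, 81, 431, 173], 0.92), ([364, 243, 388, 321], 0.8)]
scene carrier [([345, 190, 467, 312], 0.58)]
top jug [([194, 250, 270, 312], 0.83)]
7.6667 [ 0.55775916 -0.19392821  0.37601591] [ 0.47655879  0.10636322 -1.7217401 ] 0.28450842887528066
[410.38219481 177.85838657]
```

View pics/s3.png

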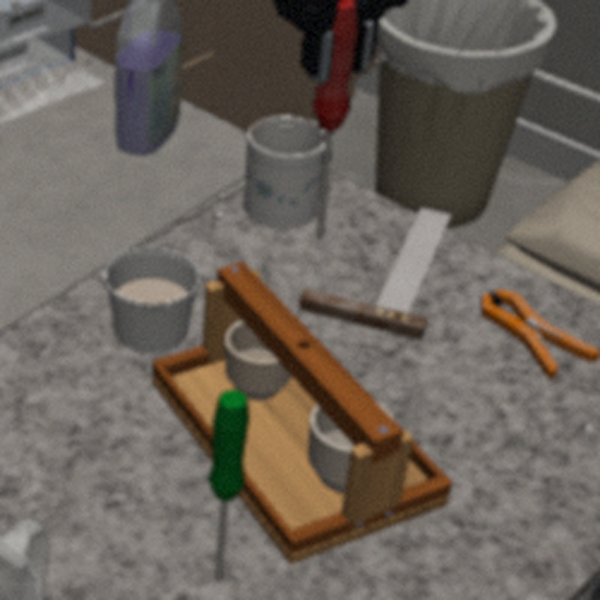

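The crop shows the screwdriver hanging free with its tip at scene pixel (414,179). The hole is empty at (407,223), and the carrier and cups have not moved. Next is the jug.

>>> arm_command:
  moves:
    - [-1,[-0.05,-0.12,-0.1],0]
    - [-1,[-0.1,-0.26,-0.1],0]
    - [-1,[-0.16,-0.4,-0.1],0]
    - [-1,[-0.22,-0.54,-0.1],0]
    - [-1,[-0.28,-0.68,-0.1],0]
    - [-1,[-0.32,-0.79,-0.1],0]

```text
time: 8.17
tool_pos: [0.5486, -0.0651, 0.3922]
tool_rot: [-0.0, 0.988, -0.156, -0.0]
contact_force: [-0.2, 0.4, -1.4]
gripper_width: 0.284
grasp_force: 58.9
```

>>> arm_command:
  moves:
    - [-1,[-0.06,-0.14,0],0]
    - [-1,[-0.12,-0.29,0],0]
    - [-1,[-0.18,-0.44,0],0]
    - [-1,[-0.24,-0.59,0],0]
    - [-1,[-0.3,-0.74,0],0]
    - [-1,[-0.32,-0.79,0],0]

```text
time: 8.67
tool_pos: [0.5395, 0.0635, 0.3922]
tool_rot: [-0.0, 0.988, -0.155, -0.001]
contact_force: [0.3, 0.1, -0.4]
gripper_width: 0.282
grasp_force: 58.9
```

>>> arm_command:
  moves:
    - [-1,[-0.06,-0.14,0],0]
    - [-1,[-0.12,-0.29,0],0]
    - [-1,[-0.18,-0.44,0],0]
    - [-1,[-0.24,-0.59,0],0]
    - [-1,[-0.29,-0.7,0],0]
    - [-1,[-0.32,-0.77,0],0]
    - [-1,[-0.32,-0.79,0],0]
    - [-1,[-0.32,-0.79,0],0]
    - [-1,[-0.32,-0.79,0],0]
    - [-1,[-0.32,-0.79,0],0]

```text
time: 9.5
tool_pos: [0.5313, 0.1875, 0.3927]
tool_rot: [0.0, 0.988, -0.157, 0.0]
contact_force: [-0.5, 0.6, -1.0]
gripper_width: 0.287
grasp_force: 58.9
```

```bash
python3 - <<'E'
from h import *
f,d=snap('scene',['screwdriver','jug'],'s4.png');w,_=snap('wrist',['jug','screwdriver']);s=manip.state();print(s['time'],s['tool_pos'],s['contact_force'],s['gripper_width'])
print(proj(f,s['tool_pos']-[0,0,.161]),proj(w,s['tool_pos']-[0,0,.161]),proj(w,[.531,.187,.135]),proj(f,[.531,.187,.135]))
cv2.imwrite('pics/j4.png',np.hstack([cv2.resize(f['frame'][170:420,150:350,::-1],(400,500)),cv2.resize(w['frame'][:,120:504,::-1],(400,500))]))
E
```

```text
scene screwdriver [([368, 242, 386, 322], 0.83), ([234, 170, 258, 283], 0.68)]
scene jug [([218, 298, 300, 400], 0.71)]
wrist jug [([254, 136, 400, 249], 0.79)]
wrist screwdriver [([483, 147, 591, 183], 0.95), ([280, 225, 352, 416], 0.72)]
9.8 [0.53113017 0.18806192 0.39285997] [-0.1966681   1.26280527 -0.3867672 ] 0.2876568735075798
[252.12271291 282.94011356] [317.93880093 224.62216791] [319.15008186 197.19760031] [258.08880031 327.02038356]
```

View pics/j4.png

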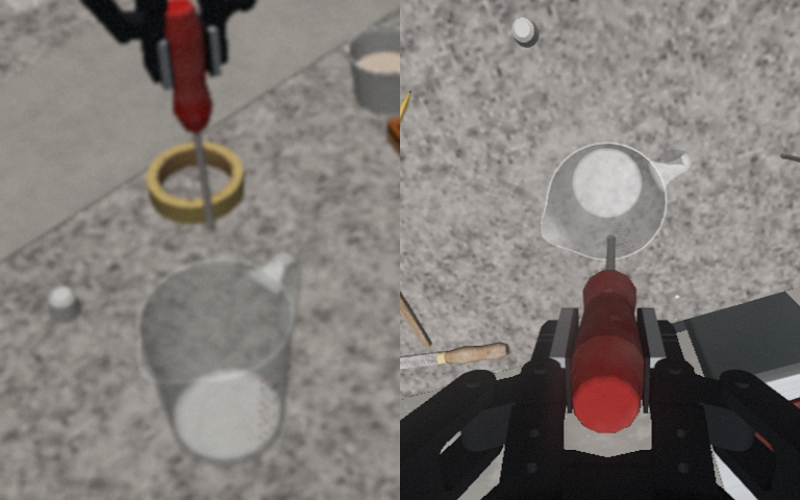

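The tip hangs at scene pixel (255,283) and wrist pixel (323,227), within a few mm of the jug mouth's axis. I'll lower it.

>>> arm_command:
  moves:
    - [-1,[0,0,0.12],0]
    - [-1,[0,0,0.26],0]
    - [-1,[0,0,0.4],0]
    - [-1,[0,0,0.54],0]
    - [-1,[0,0,0.68],0]
    - [-1,[0,0,0.82],0]
    - [-1,[0,0,0.94],0]
    - [-1,[0,0,1],0]
    - [-1,[0,0,1],0]

```text
time: 10.55
tool_pos: [0.5297, 0.1881, 0.2399]
tool_rot: [0.001, 0.988, -0.157, -0.002]
contact_force: [0.2, -0.6, -1.7]
gripper_width: 0.286
grasp_force: 58.9
```

>>> arm_command:
  moves:
    - [-1,[0,0,0.08],0]
    - [-1,[0,0,0.16],0]
    - [-1,[0,0,0.24],0]
    - [-1,[0,0,0.32],0]
    - [-1,[0,0,0.38],0]
    - [-1,[0,0,0.42],0]
    - [-1,[0,0,0.45],0]
    - [-1,[0,0,0.47],0]
    - [-1,[0,0,0.47],0]
    - [-1,[0,0,0.47],0]

```text
time: 11.38
tool_pos: [0.5313, 0.1885, 0.1726]
tool_rot: [-0.0, 0.988, -0.156, 0.0]
contact_force: [0.0, 0.6, -0.9]
gripper_width: 0.28
grasp_force: 58.9
```

```bash
python3 - <<'E'
from h import *
f,d=snap('scene');s=manip.state();print(s['time'],s['tool_pos'],s['contact_force'],s['ft_torque'])
print(proj(f,[.531,.187,.006]))
cv2.imwrite('pics/j5.png',cv2.resize(f['frame'][210:420,180:340,::-1],(450,590)))
E
```

```text
11.4333 [0.53141668 0.18857118 0.17292908] [-0.13499497  0.72772949 -0.24633767] [0.03286411 0.01525421 0.04051463]
[264.06288817 376.89305185]
```

View pics/j5.png

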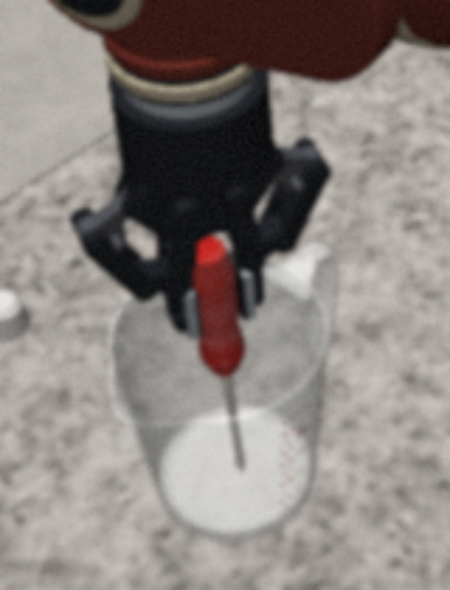

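>>> arm_command:
  moves:
    - [-1,[0,0,0.01],0]
    - [-1,[0,0,0.02],0]
    - [-1,[0,0,0.027],0]
    - [-1,[0,0,0.027],0]
    - [-1,[0,0,0.027],0]

```text
time: 11.85
tool_pos: [0.531, 0.1884, 0.1683]
tool_rot: [0.0, 0.988, -0.156, 0.0]
contact_force: [0.0, -2.0, -0.5]
gripper_width: 0.283
grasp_force: 59.0
```

>>> arm_command:
  moves:
    - [-0.2,[0,0,0],0]
    - [-0.2,[0,0,0],0]
    - [0,[0,0,0],0]
    - [0.2,[0,0,0],0]
    - [0.4,[0,0,0],0]
    - [0.6,[0,0,0],0]
    - [0.8,[0,0,0],0]
    - [1,[0,0,0],0]
    - [1,[0,0,0],0]
    - [1,[0,0,0],0]
    - [1,[0,0,0],0]
    - [1,[0,0,0],0]
    - [1,[0,0,0],0]
    - [1,[0,0,0],0]
    - [1,[0,0,0],0]

```text
time: 13.1
tool_pos: [0.531, 0.1884, 0.1683]
tool_rot: [0.0, 0.988, -0.156, -0.0]
contact_force: [0.1, -0.9, 0.7]
gripper_width: 1.0
grasp_force: 0.0
```

```bash
python3 - <<'E'
from h import *
f,d=snap('scene');s=manip.state();print(s['time'],s['tool_pos'],s['contact_force'],s['ft_torque'],s['gripper_width'])
cv2.imwrite('pics/j6.png',cv2.resize(f['frame'][210:420,180:340,::-1],(450,590)))
E
```

```text
13.15 [0.53102838 0.1884636  0.16826284] [-0.14010282 -0.32893612 -0.35721166] [-0.02279793 -0.00717259  0.01363839] 1.0019315790958396
```

View pics/j6.png

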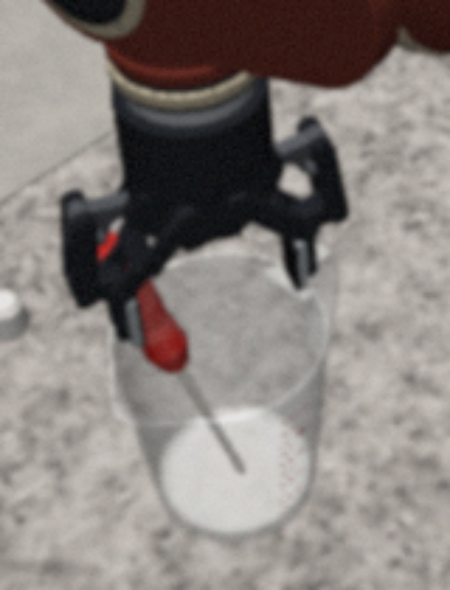

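The crop shows the tip at the middle of the floor and the handle leaning left against the open left finger. Lifting straight up slowly should let it settle on the rim.

>>> arm_command:
  moves:
    - [1,[0,0,-0.02],0]
    - [1,[0,0,-0.04],0]
    - [1,[0,0,-0.07],0]
    - [1,[0,0,-0.1],0]
    - [1,[0,0,-0.13],0]
    - [1,[0,0,-0.16],0]
    - [1,[0,0,-0.2],0]
    - [1,[0,0,-0.24],0]
    - [1,[0,0,-0.28],0]
    - [1,[0,0,-0.32],0]
    - [1,[0,0,-0.36],0]
    - [1,[0,0,-0.4],0]
    - [1,[0,0,-0.44],0]
    - [1,[0,0,-0.48],0]
    - [1,[0,0,-0.52],0]
    - [1,[0,0,-0.56],0]
    - [1,[0,0,-0.6],0]
    - [1,[0,0,-0.6],0]
    - [1,[0,0,-0.6],0]

```text
time: 14.73
tool_pos: [0.5313, 0.1885, 0.2588]
tool_rot: [-0.0, 0.988, -0.156, 0.0]
contact_force: [-0.4, 0.1, -0.1]
gripper_width: 1.001
grasp_force: 0.0
```

```bash
python3 - <<'E'
from h import *
f,d=snap('scene',['jug','screwdriver'],'s7.png');w,d=snap('wrist',['jug','screwdriver'],'w7.png');s=manip.state();print(s['time'],s['tool_pos'],s['contact_force'])
def red(f):
    h=cv2.cvtColor(f['frame'],cv2.COLOR_RGB2HSV);h=h.copy();h[...,0]=(h[...,0].astype(int)+90)%180
    m=cv2.inRange(h,(82,170,60),(93,255,255));n,l,st,c=cv2.connectedComponentsWithStats(m)
    print([(st[i].tolist(),c[i].round()) for i in range(1,n) if st[i][4]>60])
red(f);red(w)
E
```

```text
scene jug [([406, 250, 423, 282], 0.7), ([219, 299, 300, 403], 0.63), ([174, 316, 190, 334], 0.52)]
scene screwdriver [([366, 244, 383, 322], 0.85), ([212, 293, 258, 360], 0.82)]
wrist jug [([225, 150, 443, 314], 0.85)]
wrist screwdriver [([541, 160, 640, 200], 0.98), ([215, 170, 325, 214], 0.57)]
15.0333 [0.53082272 0.18842156 0.25772506] [ 0.40124829  0.5457989  -0.47877957]
[([26, 158, 17, 10, 73], array([ 34., 161.])), ([212, 294, 18, 23, 238], array([221., 304.])), ([232, 327, 14, 15, 130], array([239., 334.]))]
[]
```

The detections put the screwdriver inside the jug, leaning on the rim, and the jug is where it was. Back to the carrier.

>>> arm_command:
  moves:
    - [1,[0,0,-0.14],0]
    - [1,[0,0,-0.28],0]
    - [1,[0.06,0.14,-0.28],0]
    - [1,[0.12,0.3,-0.28],0]
    - [1,[0.18,0.46,-0.28],0]
    - [1,[0.24,0.62,-0.28],0]
    - [1,[0.32,0.8,-0.28],0]

```text
time: 15.62
tool_pos: [0.5393, 0.0588, 0.3001]
tool_rot: [-0.0, 0.988, -0.156, -0.0]
contact_force: [0.9, 0.5, 0.0]
gripper_width: 0.999
grasp_force: 0.0
```

>>> arm_command:
  moves:
    - [1,[0.06,0.16,0],0]
    - [1,[0.12,0.32,0],0]
    - [1,[0.18,0.48,0],0]
    - [1,[0.24,0.64,0],0]
    - [1,[0.32,0.8,0],0]

```text
time: 16.03
tool_pos: [0.5478, -0.0706, 0.3001]
tool_rot: [-0.0, 0.988, -0.156, -0.0]
contact_force: [-0.0, -0.3, 1.6]
gripper_width: 0.999
grasp_force: 0.0
```

>>> arm_command:
  moves:
    - [1,[0.06,0.16,0],0]
    - [1,[0.12,0.32,0],0]
    - [1,[0.18,0.48,0],0]
    - [1,[0.24,0.62,0],0]
    - [1,[0.29,0.74,0],0]
    - [1,[0.32,0.79,0],0]
    - [1,[0.32,0.79,0],0]
    - [1,[0.32,0.79,0],0]
    - [1,[0.32,0.79,0],0]

```text
time: 16.78
tool_pos: [0.5572, -0.196, 0.3002]
tool_rot: [-0.0, 0.988, -0.156, -0.0]
contact_force: [0.5, 0.7, -1.0]
gripper_width: 1.001
grasp_force: 0.0
```

```bash
python3 - <<'E'
from h import *
from scipy.spatial.transform import Rotation as R
w,d=snap('wrist',['carrier','cup_large','cup_small'],'w8.png');f,d=snap('scene',['jug','screwdriver'],'s8.png');s=manip.state();print(s['time'],s['tool_pos'],s['contact_force'])
pickle.dump(w,open('w8.pkl','wb'))
c=np.array([.5565,-.197,.109]);p=proj(w,c);print(p)
x,y=p.astype(int);cr=w['frame'][y-120:y+130,x-80:x+80,::-1]
fr=f['frame'][280:410,200:310,::-1]
o=np.hstack([cv2.resize(cr,(384,600),interpolation=2),cv2.resize(fr,(400,600),interpolation=2)]);cv2.imwrite('pics/o8.png',o);print(x-80,y-120)
E
```

```text
wrist carrier []
wrist cup_large [([296, 226, 364, 296], 0.86)]
wrist cup_small []
scene jug [([219, 299, 301, 402], 0.66), ([213, 292, 259, 361], 0.49)]
scene screwdriver [([212, 294, 255, 358], 0.77), ([366, 242, 385, 292], 0.65)]
17.1333 [ 0.55724504 -0.19650558  0.30037708] [-1.15763857 -0.52562116 -0.14320925]
[319.93328616 214.53607496]
239 94
```

View pics/o8.png

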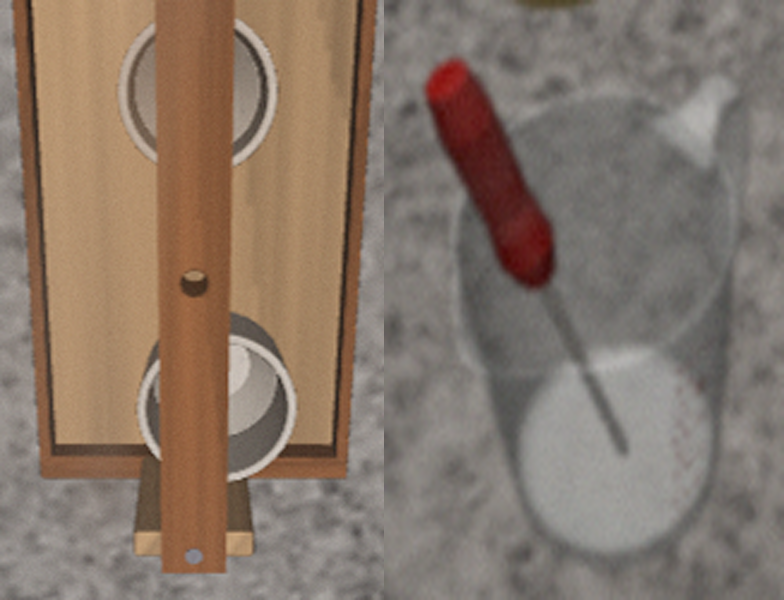

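The crop shows the screwdriver leaning blade down in the jug. The bar is aligned with the gripper, with the hole at wrist pixel (320,212), and both cups are standing. I'll lower and grip.

>>> arm_command:
  moves:
    - [1,[0.009,0,0.14],0]
    - [1,[0.009,0,0.3],0]
    - [1,[0.009,0,0.46],0]
    - [1,[0.009,0,0.62],0]
    - [1,[0.009,0,0.78],0]
    - [1,[0.009,0,0.92],0]
    - [1,[0.009,0,1],0]
    - [1,[0.009,0,1],0]

```text
time: 17.8
tool_pos: [0.5566, -0.1964, 0.1466]
tool_rot: [-0.001, 0.988, -0.156, -0.003]
contact_force: [-0.5, -0.3, -0.6]
gripper_width: 0.999
grasp_force: 0.0
```

>>> arm_command:
  moves:
    - [1,[0,0,0.08],0]
    - [1,[0,0,0.16],0]
    - [1,[0,0,0.23],0]
    - [1,[0,0,0.28],0]
    - [1,[0,0,0.31],0]
    - [1,[0,0,0.31],0]
    - [1,[0,0,0.31],0]

```text
time: 18.38
tool_pos: [0.5585, -0.1974, 0.1037]
tool_rot: [-0.0, 0.988, -0.156, -0.0]
contact_force: [-0.0, -0.2, 0.4]
gripper_width: 1.0
grasp_force: 0.0
```

>>> arm_command:
  moves:
    - [0,[0,0,0],0]
    - [0,[0,0,0],0]
    - [0,[0,0,0],0]
    - [-0.2,[0,0,0],0]
    - [-0.3,[0,0,0],0]
    - [-0.4,[0,0,0],0]
    - [-0.5,[0,0,0],0]
    - [-1,[0,0,0],0]
    - [-1,[0,0,0],0]
    - [-1,[0,0,0],0]
    - [-1,[0,0,0],0]
    - [-1,[0,0,0],0]
    - [-1,[0,0,0],0]
    - [-1,[0,0,0],0]

```text
time: 19.55
tool_pos: [0.5588, -0.1972, 0.1043]
tool_rot: [-0.0, 0.988, -0.156, 0.0]
contact_force: [-0.4, 4.5, 6.0]
gripper_width: 0.293
grasp_force: 60.5
```

```bash
python3 - <<'E'
from h import *
s=manip.state();print(s['time'],s['tool_pos'],s['contact_force'],s['ft_torque'],s['gripper_width'])
E
```

```text
19.55 [ 0.55877841 -0.19716608  0.10426102] [-0.41979962  4.48222978  6.02665817] [ 0.55993914  0.10248219 -0.0873236 ] 0.2934601226065155
```

>>> arm_command:
  moves:
    - [-1,[0,0,-0.01],0]
    - [-1,[0,0,-0.02],0]
    - [-1,[0,0,-0.04],0]
    - [-1,[0,0,-0.07],0]
    - [-1,[0,0,-0.1],0]
    - [-1,[0,0,-0.14],0]
    - [-1,[0,0,-0.18],0]
    - [-1,[0,0,-0.22],0]
    - [-1,[0,0,-0.27],0]
    - [-1,[0,0,-0.32],0]
    - [-1,[0,0,-0.37],0]
    - [-1,[0,0,-0.42],0]
    - [-1,[0,0,-0.47],0]
    - [-1,[0,0,-0.52],0]
    - [-1,[0,0,-0.56],0]
    - [-1,[0,0,-0.6],0]
    - [-1,[0,0,-0.63],0]
    - [-1,[0,0,-0.65],0]
    - [-1,[0,0,-0.665],0]
    - [-1,[0,0,-0.67],0]

```text
time: 21.22
tool_pos: [0.5585, -0.1974, 0.2045]
tool_rot: [0.0, 0.988, -0.156, 0.0]
contact_force: [0.0, 0.8, -6.0]
gripper_width: 0.298
grasp_force: 59.3
```

>>> arm_command:
  moves:
    - [-1,[0,0,0],0]
    - [-1,[0,0,0],0]
    - [-1,[0,0,0],0]
    - [-1,[0,0,0],0]
    - [-1,[0,0,0],0]
    - [-1,[0,0,0],0]
    - [-1,[0,0,0],0]
    - [-1,[0,0,0],0]
    - [-1,[0,0,0],0]
    - [-1,[0,0,0],0]

```text
time: 22.05
tool_pos: [0.5585, -0.1974, 0.2043]
tool_rot: [-0.0, 0.988, -0.156, 0.0]
contact_force: [-0.1, 1.0, -6.5]
gripper_width: 0.292
grasp_force: 59.3
```

```bash
python3 - <<'E'
from h import *
s=manip.state();print(s['time'],s['tool_pos'],s['contact_force'],s['ft_torque'],s['gripper_width'],s['joint_vel'].round(3))
w,d=snap('wrist',['carrier','cup_large','cup_small'],'w9.png');f,d=snap('scene',['jug','screwdriver','carrier','cup_large','cup_small'],'s9.png')
from scipy.spatial.transform import Rotation as R
# predicted rim outlines of carrier (level, raised) vs image: save dark/lip corners
M=R.from_quat(np.roll(s['tool_rot'],-1)).as_matrix();g=s['tool_pos']+M@[0,0,.006];a=-.314
for sx,sy,z in((1,1,.028),(1,-1,.028),(-1,1,.028),(-1,-1,.028),(1,0,.109),(-1,0,.109)):
    X=np.array([g[0]+np.cos(a)*.12*sx-np.sin(a)*.075*sy,g[1]+np.sin(a)*.12*sx+np.cos(a)*.075*sy,g[2]-.097+z])
    print(sx,sy,'w',proj(w,X).round(),'s',proj(f,X).round())
E
```

```text
22.05 [ 0.55849279 -0.19738313  0.20426246] [-0.09106431  1.0214657  -6.53397372] [ 0.01915041 -0.02179961  0.00549678] 0.2922857180927076 [ 0.001  0.002 -0.    -0.001  0.001  0.001]
wrist carrier [([160, 0, 478, 437], 0.68)]
wrist cup_large [([276, 396, 363, 434], 0.96)]
wrist cup_small [([249, 98, 395, 219], 0.81)]
scene jug [([218, 300, 301, 402], 0.84)]
scene screwdriver [([366, 241, 387, 320], 0.96), ([215, 294, 256, 358], 0.61)]
scene carrier []
scene cup_large [([413, 205, 432, 245], 0.63)]
scene cup_small [([372, 173, 405, 207], 0.63)]
1 1 w [155.  29.] s [343. 191.]
1 -1 w [481.  29.] s [407. 172.]
-1 1 w [207. 432.] s [407. 265.]
-1 -1 w [430. 432.] s [478. 240.]
1 0 w [317. -38.] s [378. 147.]
-1 0 w [318. 575.] s [450. 216.]
```

The wrist extents match a level carrier at about 10 cm. Both cups are detected in it, the load is steady at 6.5 N, and the jug and screwdriver are unchanged. I'll hand in.

```bash
python3 -c "
from plant import manip
print(manip.job_done())"
```

```text
the job is handed in; nothing more can be done
None
```

I handed the job in at about 22 s: the screwdriver is out of the bar and stands blade down in the jug, and the arm is holding the carrier about 10 cm up, level to within a couple of degrees; I checked that final lift, with both cups still in it, from sensor readings and network detections only, because my ten picture views were used up.

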